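# Sort the empties into the two crates in the cupboard

### The job

Put away the empties that were left standing between the two grey crates: stand the two brown glass bottles upright in the two free compartments of the bottle crate, one in each, kept upright and set down, not dropped, and lay the two crushed drinks cans, the red and the blue one, flat on the free floor of the can crate, not on top of any other can. The white mug, the steel jar lid and the green plastic bottle do not belong in these crates: leave them where they are.

Things in the scene. Friction and masses are not known exactly. Their poses are not given: they have to be found in the camera images.
- bottle_crate: grey plastic crate, 290 (its x) x 200 (its y) x 90 mm high outside plus a 6 mm rim lip, walls and floor 5 mm thick; fixed; left or right. Origin: centre of underside. 60 mm high dividers make 3 (along x) by 2 cells, 89 x 93 mm inside. The corner cells (x -93, +93; y -48.5, +48.5 mm) hold loose brown bottles (tops 160 mm up); the two middle cells (x 0; y -48.5, +48.5 mm) are free
- can_crate: grey plastic crate without dividers, 290 (its x) x 200 (its y) x 90 mm high outside plus a 6 mm rim lip, walls and floor 5 mm thick; fixed; left or right. Origin: centre of underside. Three loose crushed cans (green, silver, orange; size as the red one) stand in a row along its -x end (x -105 mm; y -60, 0, +60 mm); the floor from x -75 to +140 mm is free
- plain_bottle: empty brown glass bottle standing upright, mouth open: 61 mm across and straight up to 86 mm, then a shoulder up to a round neck 27 mm across from 118 mm to the mouth at 155 mm; about 0.19 kg. Origin: centre of underside, z up its axis. This one carries no label
- label_bottle: empty brown glass bottle standing upright, mouth open: 61 mm across and straight up to 86 mm, then a shoulder up to a round neck 27 mm across from 118 mm to the mouth at 155 mm; about 0.19 kg. Origin: centre of underside, z up its axis. This one has a cream paper label round its lower half and another round its shoulder
- red_can: slim aluminium drinks can, crushed end-on into folds, red painted body, silver lid on top with a tab of the body's colour: an upright puck 53 mm across and 40 mm high, about 20 g. Origin: centre of underside, z up its axis
- blue_can: slim aluminium drinks can, crushed end-on into folds, blue painted body, silver lid on top with a tab of the body's colour: an upright puck 53 mm across and 40 mm high, about 20 g. Origin: centre of underside, z up its axis
- mug: white ceramic mug, 76 mm across and 90 mm high, standing upright, with a loop handle on its own +y side reaching about 70 mm from its axis. Origin: centre of its underside. Leave it alone
- jar_lid: bright steel jar lid lying flat, 70 mm across and 13 mm high, wider and much lower than a crushed can. Origin: centre of its underside. Leave it alone
- green_bottle: green PET bottle with a white twist cap, standing upright, 58 mm across and 165 mm high, very light (30 g) and easily knocked over. Origin: centre of its underside. Leave it alone
Things that resemble listed ones, but are neither listed nor needed, are in the scene too. What is shaped like the blue_can but purple is not meant.

How it is judged:
By the outcome, as a careful person would: the job done as asked, in the order asked, and still so for the second after the job is handed in, with the robot touching nothing.
It also fails if it takes over 102 s, if anything falls off the work surface, if the arm or the gripper's body presses on something with over 40 N, if the wrist force passes 120 N, or if a joint passes its speed limit or range.

### The arm

A 6-joint arm with a two-finger parallel gripper is mounted at the origin on the work surface. World frame = base frame: x ahead of the robot, y to its left, z up, the work surface at z = 0. Lengths are in m, angles in degrees, forces in N, time in s.
With the tool pointing down it reaches from about 0.35 to 0.875 m from the base axis. Payload 4.2 kg.
Tool frame: the origin (TCP) lies midway between the tips of the shut fingers; the grasp point (between the pads) lies 19 mm behind it; z points along the fingers, x is the direction in which the jaws open and shut, and the axes are right-handed (so a half turn about z gives the same grasp; the last joint's range is limited). The gripper opens to 87 mm and grips with 3 to 60 N. Pads are 19 mm wide; open, the fingers measure 117 mm over their backs; the gripper's body (75 mm by 190 mm) begins 51 mm behind the grasp point.
Start: joints at [78.816, 22.042, 0.453, 0, -68.411, -14.817], TCP at [0.274, 0.562, 0.223] pointing down, gripper open.
Joint ranges: [-179.83, 179.83], [-69.29, 118.12], [-61.27, 80.66], [-181.25, 117.63], [-171.15, -9.14], [-177.46, 177.46]. Speed limits (degrees/s): [159.86, 159.86, 180, 180, 180, 180].

### API

Orientations are given as a 3x3 rotation matrix whose columns are the frame's x, y, z axes.
In Python, from station import sense, capture, finish_job, find_in gives the robot as it stands.
- The arm moves only by the shell command python3 -m creep 'ROWS'. ROWS is JSON, a list of rows, each a list of 7 numbers: the shift along the tool's x, y, z in mm, then the turn, a rotation vector about the tool's x, y, z in degrees, then the opening, from 0 (shut) to 1 (fully open). A call has exactly 10 rows; each row shifts and turns the commanded pose from where the row before left it, along the tool's axes as they then stand; what a row does not reach is not made up. A row lasts 1/8 s, in which the tool goes at most 62.5 mm and 10.7 degrees, less where a joint would pass 70% of its speed; a pose out of reach is approached as far as the arm can. A call with a gripper value outside its range is refused whole. The fingers move at their own pace and stop on an object; the grip force is fixed at half the most. Time passes only in rows, so rows that do not move let the fingers close, or fill a call up. It gives the time, the measured TCP pose, the force and the opening at its end, in the units of the state.
- sense(): the state, without advancing time (a new reading comes with each control period).
- capture(name): name is "scene" or "top" or "wrist"; returns a dict with "color" (420x560x3 uint8, blue, green, red), "vertical_fov" (degrees; the focal length in pixels is half the picture's height over the tangent of half this angle, whatever the lens; pixels are square), "cx", "cy" (the principal point, pixels), "R" (3x3) and "t" (3): a world point X has camera coordinates R X + t. Camera axes: x right, y down, z forward; pixel columns grow to the right and rows downward; lengths in m; the calibration is good to about 2 mm. A picture is of the moment at which its call begins. There is no depth.
- finish_job(): hands the job in, once; it reports no verdict.
Trained networks look in the newest picture that a camera, given by its name, has taken for a name from the list of things; names that differ only in an ending like _2 or _b are one class to them, and where a whole thing is asked for, a point or a joint stands for the part that bears it (a point fixed in the world has none). Each returns a list of dicts, best first, with "p" (0 to 1); they miss things now and then, are a little off and sometimes report something else, mostly with a low value. They report only what shows in the picture. A call takes as long as a camera call. They do not tell look-alikes from the thing itself.
- find_in(camera, name): "xy" ([column, row] in pixels, amid what is visible of it).
The state is a dict: "time_s": time; "joints": joint angles; "joint_velocities": joint speeds; "effort": joint torques, N m; "tcp_pos": TCP position; "ee_rot": TCP orientation; "wrist_force": force on the tool from outside, world axes, zero at the start; "moment": the same for the moment, N m; "gripper_width": opening from 0.0 (shut) to 1.0 (fully open).
Only numpy, scipy, OpenCV 4.12 (cv2) and the standard library are available. Lean on these libraries where they do the work, as an engineer would, in place of code of your own. Each camera call takes 0.05 s, during which the arm holds its last target. There are 200 camera calls.

## Working session

There is one attempt and no reset: what is moved stays moved. The work goes in short steps, Python scripts to look and compute and a shell command to move; the robot and the scene stay as the last step left them, time stands still between calls to the robot, and variables do not carry over. Pictures are saved under pics/ and viewed, about 12 in all and at most 16, crops included, and the job is handed in when it is done.

```bash
ls; mkdir -p pics; cat > h.py <<'E'
import numpy as np, cv2
from station import sense, capture, finish_job, find_in
NAMES=["bottle_crate","can_crate","plain_bottle","label_bottle","red_can","blue_can","mug","jar_lid","green_bottle"]
def cam(c):
    f=c["color"].shape[0]/2/np.tan(np.radians(c["vertical_fov"])/2)
    return f,np.array(c["R"]),np.array(c["t"])
def ray(c,xy,z):
    f,R,t=cam(c); d=R.T@np.array([(xy[0]-c["cx"])/f,(xy[1]-c["cy"])/f,1]); o=-R.T@t
    return o+d*(z-o[2])/d[2]
def proj(c,X):
    f,R,t=cam(c); p=R@np.array(X)+t
    return np.array([c["cx"]+f*p[0]/p[2],c["cy"]+f*p[1]/p[2]])
E
python3 - <<'E'
from h import *
s=sense(); print(s["time_s"],s["tcp_pos"],np.round(s["ee_rot"],3).tolist(),s["gripper_width"])
for n in ["top","scene"]:
    c=capture(n); cv2.imwrite(f"pics/{n}0.png",c["color"])
    f,R,t=cam(c); print(n,f,c["cx"],c["cy"],"campos",-R.T@t)
    for k in NAMES:
        for d in find_in(n,k):
            if d["p"]>.2: print(k,np.round(d["xy"],1),round(d["p"],2),"z0:",ray(c,d["xy"],0).round(3)[:2],"z.04:",ray(c,d["xy"],.04).round(3)[:2])
E
```

```text
pics
0.0 [0.27372076 0.56119751 0.22145743] [[-0.439, -0.899, -0.001], [-0.899, 0.439, -0.002], [0.002, -0.0, -1.0]] 0.9958843820970356
top 408.1440863073046 275.6198152719503 209.93273259497244 campos [0.39888649 0.01176739 0.8784371 ]
bottle_crate [456.6 222.9] 0.9 z0: [ 0.522 -0.381] z.04: [ 0.516 -0.363]
can_crate [ 98.2 208.7] 0.66 z0: [0.551 0.4  ] z.04: [0.544 0.382]
can_crate [211.9 193.2] 0.32 z0: [0.586 0.152] z.04: [0.578 0.146]
plain_bottle [211.7 191.5] 0.59 z0: [0.59  0.153] z.04: [0.581 0.147]
red_can [250.4 137.2] 0.93 z0: [0.715 0.07 ] z.04: [0.701 0.067]
red_can [350.7 200.1] 0.41 z0: [ 0.572 -0.152] z.04: [ 0.564 -0.145]
blue_can [278.3 192.3] 0.69 z0: [0.589 0.006] z.04: [0.58  0.007]
blue_can [190.4 145.9] 0.68 z0: [0.694 0.204] z.04: [0.681 0.195]
blue_can [364.8 302.4] 0.62 z0: [ 0.353 -0.176] z.04: [ 0.355 -0.167]
mug [320.9 259.5] 0.73 z0: [ 0.442 -0.085] z.04: [ 0.44  -0.081]
jar_lid [318.9 143.9] 0.77 z0: [ 0.7   -0.085] z.04: [ 0.686 -0.08 ]
green_bottle [351.9 201. ] 0.78 z0: [ 0.57  -0.155] z.04: [ 0.562 -0.147]
scene 461.48363040068307 293.6401164225189
[... 178 characters left out ...]
.372] z.04: [0.575 0.37 ]
plain_bottle [335.  220.3] 0.76 z0: [0.523 0.131] z.04: [0.563 0.139]
label_bottle [322.7 173.4] 0.97 z0: [0.336 0.045] z.04: [0.385 0.057]
red_can [291.3 256.1] 0.76 z0: [0.68  0.057] z.04: [0.713 0.069]
blue_can [344.8 267.5] 0.8 z0: [0.677 0.194] z.04: [0.71 0.2 ]
blue_can [283.3 221.3] 0.57 z0: [ 0.567 -0.003] z.04: [0.605 0.012]
blue_can [251.5 157.1] 0.57 z0: [ 0.319 -0.194] z.04: [ 0.369 -0.171]
mug [293.3 256.7] 0.61 z0: [0.68  0.063] z.04: [0.713 0.074]
jar_lid [238.5 244.2] 0.91 z0: [ 0.681 -0.086] z.04: [ 0.714 -0.068]
jar_lid [323.3 174.8] 0.44 z0: [0.342 0.048] z.04: [0.39  0.061]
green_bottle [236.9 190.8] 0.79 z0: [ 0.485 -0.174] z.04: [ 0.527 -0.152]
```

View pics/top0.png

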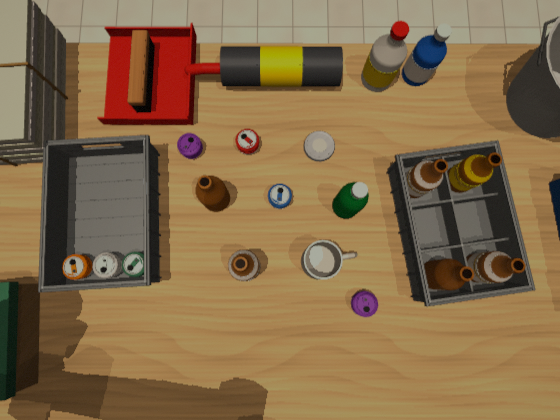

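View pics/scene0.png

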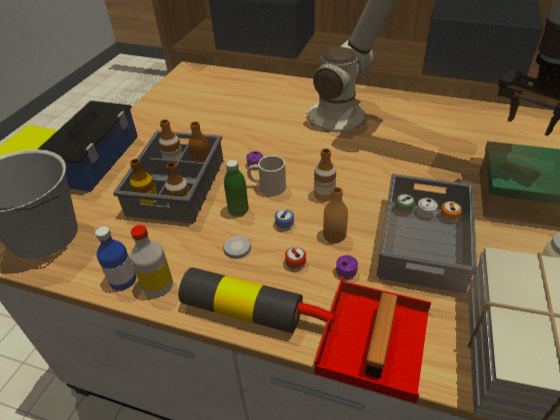

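Top view: the plain bottle is at about (212,192) with its mouth near (205,182), and the labelled one at (242,264). The red can is at (248,140) and the blue one at (280,196). The purple look-alikes are at (190,146) and (365,303). The mug is at (322,260), the lid at (319,145) and the green bottle at (350,200). The bottle crate is on the right (−y) and the can crate on the left. I'll confirm with one enlarged crop and work out the poses.

```bash
python3 - <<'E'
from h import *
im=cv2.imread("pics/top0.png")
a=cv2.resize(im[120:300,185:305],None,fx=3.3,fy=3.3,interpolation=cv2.INTER_CUBIC)
b=cv2.resize(im[134:314,390:538],None,fx=2.65,fy=3.3,interpolation=cv2.INTER_CUBIC)
cv2.imwrite("pics/crop1.png",np.hstack([a,b]))
c=capture("top")
for n,cs in dict(bc=[(396,153),(500,143),(534,291),(427,304)],cc=[(48,140),(150,137),(155,287),(40,291)]).items():
    P=np.array([ray(c,p,.096)[:2] for p in cs]); print(n,P.round(3).tolist(),P.mean(0).round(3))
    v=(P[0]-P[3]+P[1]-P[2]);print("yaw",np.degrees(np.arctan2(v[1],v[0])),np.linalg.norm(v)/2)
for n,p,z in [("plain",(205,182),.155),("label",(240,262),.155),("red",(248,141),.04),("blue",(280,196),.04)]: print(n,ray(c,p,z).round(3))
c=capture("scene")
for n,p,z in [("plain",(337,191),.155),("label",(325,152),.155),("red",(296,251),.04),("blue",(285,213),.04)]: print(n,ray(c,p,z).round(3))
P=[ray(c,p,.096)[:2].round(3).tolist() for p in [(387,180),(471,182),(474,289),(378,277)]];print("cc",P)
P=[ray(c,p,.096)[:2].round(3).tolist() for p in [(222,136),(203,217),(122,207)]];print("bc",P)
E
```

```text
bc [[0.649, -0.227], [0.67, -0.436], [0.38, -0.474], [0.355, -0.272]] [ 0.513 -0.352]
yaw 8.015634433804115 0.2948884174862354
cc [[0.674, 0.469], [0.681, 0.265], [0.385, 0.239], [0.377, 0.455]] [0.529 0.357]
yaw 3.8195959499053718 0.2969120666361296
plain [0.574 0.141 0.155]
label [0.43  0.075 0.155]
red [0.692 0.072 0.04 ]
blue [0.572 0.003 0.04 ]
plain [0.581 0.144 0.155]
label [0.436 0.075 0.155]
red [0.694 0.075 0.04 ]
blue [0.574 0.006 0.04 ]
cc [[0.432, 0.245], [0.378, 0.456], [0.735, 0.477], [0.762, 0.281]]
bc [[0.364, -0.264], [0.701, -0.161], [0.727, -0.375]]
```

View pics/crop1.png

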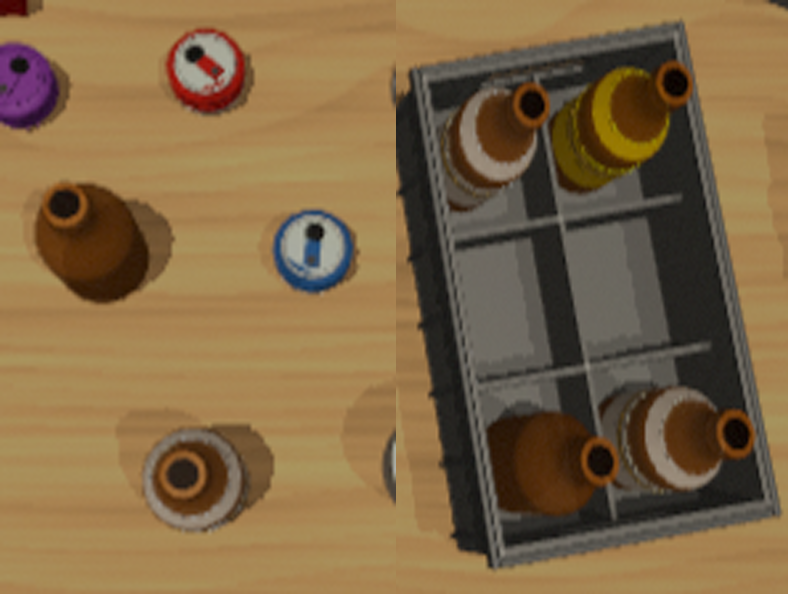

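The crop confirms the targets. The unlabelled bottle's mouth is at (205,182) and the labelled one's at (240.5,263.6). The red lid with red tab is at (247,140.6) and the blue at (279.8,195); purple is excluded. Next come the cell centres, and I start moving.

```bash
python3 - <<'E'
from h import *
c=capture("top")
u=lambda x,y:(390+(x-396)/2.65,134+y/3.3)
D=[ray(c,u(*p),.065)[:2] for p in [(563,215),(590,370)]]
M=[ray(c,u(*p),.16)[:2] for p in [(530,104),(675,83),(600,460),(737,434)]]
R=[ray(c,u(*p),.096)[:2] for p in [(415,70),(683,25),(778,515),(495,567)]]
print("div",np.mean(D,0),"mouth",np.mean(M,0),"rim",np.mean(R,0)); print(np.round(M,3).tolist())
d=D[0]-D[1]; v=R[0]-R[3]+R[1]-R[2]; print(np.degrees(np.arctan2(d[1],d[0])),np.degrees(np.arctan2(v[1],v[0])))
yaw=np.radians(8.3); o=np.mean([np.mean(D,0),np.mean(M,0),np.mean(R,0)],0)
for s in (1,-1): print("cell",o+s*.0485*np.array([-np.sin(yaw),np.cos(yaw)]))
for n,p,z in [("plain",(205,182.1),.155),("label",(240.5,263.6),.155)]: print(n,ray(c,p,z).round(4))
E
python3 -m creep '[[0,0,-20,0,0,8.7,1],[0,0,-20,0,0,8.7,1],[0,0,-20,0,0,8.6,1],[50,0,-20,0,0,0,1],[60,-30,0,0,0,0,1],[60,-50,0,0,0,0,1],[60,-50,0,0,0,0,1],[60,-50,0,0,0,0,1],[40,-50,0,0,0,0,1],[30,-40,0,0,0,0,1]]'
```

```text
div [ 0.51387313 -0.35489771] mouth [ 0.51445631 -0.35242391] rim [ 0.5126433 -0.3524302]
[[0.605, -0.288], [0.617, -0.388], [0.411, -0.321], [0.425, -0.412]]
8.123260248459195 8.203948700438563
cell [ 0.5066563  -0.30525861]
cell [ 0.52065885 -0.40124261]
plain [0.5737 0.1408 0.155 ]
label [0.4268 0.0736 0.155 ]
time_s: 2.4
tcp_pos: [0.1682, 0.1764, 0.3025]
ee_rot: [[-0.788, -0.616, 0.0], [-0.616, 0.788, 0.001], [-0.001, 0.001, -1.0]]
wrist_force: [0.7, 0.6, -0.2]
gripper_width: 0.999
```

```bash
python3 -m creep '[[0,0,0,0,0,-10,1],[0,0,0,0,0,-10,1],[0,0,0,0,0,-10,1],[0,0,0,0,0,-10,1],[0,0,0,0,0,-10,1],[0,0,0,0,0,-10,1],[10,-50,0,0,0,0,1],[10,-50,0,0,0,0,1],[10,-50,0,0,0,0,1],[10,-50,0,0,0,0,1]]'
cat >> h.py <<'E'
def togo(X,s=None):
    s=s or sense(); R=np.array(s["ee_rot"]); return (1000*R.T@(np.array(X)-np.array(s["tcp_pos"]))).round(1)
E
python3 - <<'E'
from h import *
s=sense(); print(np.round(s["joints"]),s["tcp_pos"],togo([.576,.142,.27]))
E
```

```text
time_s: 3.65
tcp_pos: [0.3739, 0.1664, 0.3027]
ee_rot: [[0.138, -0.99, 0.001], [-0.99, -0.138, 0.001], [-0.001, -0.001, -1.0]]
wrist_force: [0.4, 1.4, 0.4]
gripper_width: 1.0
[ 47.  -3. -19.   0. -74.  51.] [0.37390954 0.1663932  0.30271496] [  52.2 -196.7   32.8]
```

```bash
python3 -m creep '[[13,-40,0,0,0,0,1],[13,-50,0,0,0,0,1],[13,-50,0,0,0,0,1],[13,-50,0,0,0,0,1],[0,-7,10,0,0,0,1],[0,0,10,0,0,0,1],[0,0,10,0,0,0,1],[0,0,0,0,0,0,1],[0,0,0,0,0,0,1],[0,0,0,0,0,0,1]]'
python3 - <<'E'
from h import *
c=capture("wrist"); im=c["color"].copy()
f,R,t=cam(c); print(f,-R.T@t, sense()["tcp_pos"])
for X,z in [((.576,.142),.155)]:
    p=proj(c,[*X,z]);print(p); cv2.drawMarker(im,tuple(int(q) for q in p),(0,255,0),0,12)
for k in ["plain_bottle","label_bottle"]:
    for d in find_in("wrist",k): print(k,np.round(d["xy"],1),round(d["p"],2),ray(c,d["xy"],.155).round(3))
cv2.imwrite("pics/w1.png",im)
E
```

```text
time_s: 4.9
tcp_pos: [0.5743, 0.1431, 0.2734]
ee_rot: [[0.14, -0.99, 0.001], [-0.99, -0.14, 0.001], [-0.0, -0.001, -1.0]]
wrist_force: [-0.2, 0.1, -0.5]
gripper_width: 1.002
316.00751263700164 [0.65283177 0.1534344  0.43592615] [0.57429281 0.14307294 0.27326914]
[283.78045341 203.47290127]
plain_bottle [283.6 182.9] 0.86 [0.595 0.145 0.155]
label_bottle [320.6 283.6] 0.77 [0.499 0.094 0.155]
```

View pics/w1.png

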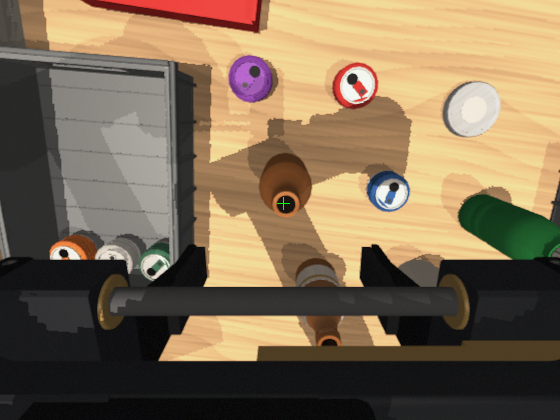

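The marker lands on the plain bottle's mouth at (285,204); the labelled bottle's mouth is at (329,342). Descending and gripping the neck.

```bash
python3 -c "
from h import *
c=capture('wrist'); print(ray(c,(285.5,204),.155),ray(c,(329,342),.155))"
python3 -m creep '[[2,-1,30,0,0,0,1],[0,0,35,0,0,0,1],[0,0,35,0,0,0,1],[0,0,30,0,0,0,1],[0,0,20,0,0,0,1],[0,0,6,0,0,0,1],[0,0,0,0,0,0,1],[0,0,0,0,0,0,0.2],[0,0,0,0,0,0,0.15],[0,0,0,0,0,0,0.1]]'
python3 -m creep '[[0,0,0,0,0,0,0],[0,0,0,0,0,0,0],[0,0,0,0,0,0,0],[0,0,0,0,0,0,0],[0,0,-10,0,0,0,0],[0,0,-25,0,0,0,0],[0,0,-40,0,0,0,0],[0,0,-40,0,0,0,0],[0,0,-40,0,0,0,0],[0,0,-25,0,0,0,0]]'
```

```text
[0.57583524 0.14019601 0.155     ] [0.43206589 0.07310709 0.155     ]
time_s: 6.35
tcp_pos: [0.5758, 0.1412, 0.1171]
ee_rot: [[0.139, -0.99, 0.001], [-0.99, -0.139, 0.0], [-0.0, -0.001, -1.0]]
wrist_force: [0.4, -0.3, 1.1]
gripper_width: 0.745
time_s: 7.6
tcp_pos: [0.5759, 0.1411, 0.2996]
ee_rot: [[0.139, -0.99, 0.003], [-0.99, -0.139, 0.001], [-0.001, -0.003, -1.0]]
wrist_force: [-0.4, -0.1, -1.4]
gripper_width: 0.324
```

```bash
python3 -m creep '[[15,5,0,0,0,0,0],[35,10,0,0,0,0,0],[50,15,0,0,0,0,0],[60,15,0,0,0,0,0],[60,15,0,0,0,0,0],[60,15,0,0,0,0,0],[60,15,0,0,0,0,0],[55,15,0,0,0,0,0],[50,10,0,0,0,0,0],[40,8,0,0,0,0,0]]'
python3 -m creep '[[25,5,0,0,0,0,0],[14,2,0,0,0,0,0],[5,0,0,0,0,0,0],[0,0,0,0,0,0,0],[0,0,0,0,0,0,0],[0,0,0,0,0,0,0],[0,0,0,0,0,0,0],[0,0,0,0,0,0,0],[0,0,0,0,0,0,0],[0,0,0,0,0,0,0]]'
python3 - <<'E'
from h import *
print(togo([.5207,-.4012,.123]))
cs=[]
for n in ["top","wrist"]:
    c=capture(n); im=c["color"]
    if n=="top": im=cv2.resize(im[120:320,360:560],(560,560),interpolation=cv2.INTER_CUBIC)[:420]
    cs.append(im)
cv2.imwrite("pics/p1.png",cv2.resize(np.hstack(cs),(800,300)))
E
```

```text
time_s: 8.85
tcp_pos: [0.5192, -0.3585, 0.2945]
ee_rot: [[0.137, -0.991, -0.003], [-0.991, -0.137, 0.002], [-0.002, 0.003, -1.0]]
wrist_force: [0.6, 0.6, -2.2]
gripper_width: 0.321
time_s: 10.1
tcp_pos: [0.5204, -0.4009, 0.2965]
ee_rot: [[0.139, -0.99, -0.0], [-0.99, -0.139, 0.0], [-0.0, 0.0, -1.0]]
wrist_force: [0.6, -0.5, -2.0]
gripper_width: 0.322
[  0.3  -0.2 173.5]
```

View pics/p1.png

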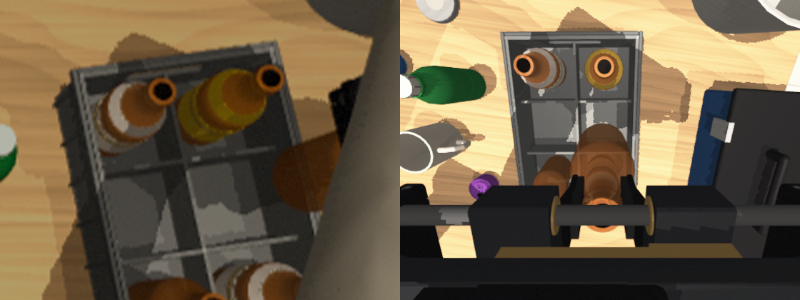

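The held bottle hangs over the right middle cell, in line with the yellow bottle's column. Lowering it.

```bash
python3 -m creep '[[0,0,15,0,0,0,0],[0,0,25,0,0,0,0],[0,0,30,0,0,0,0],[0,0,30,0,0,0,0],[0,0,25,0,0,0,0],[0,0,20,0,0,0,0],[0,0,12,0,0,0,0],[0,0,8,0,0,0,0],[0,0,4,0,0,0,0],[0,0,2,0,0,0,0]]'
python3 -m creep '[[0,0,1,0,0,0,0],[0,0,1,0,0,0,0],[0,0,1,0,0,0,0],[0,0,0,0,0,0,0],[0,0,0,0,0,0,0],[0,0,0,0,0,0,0],[0,0,0,0,0,0,0],[0,0,0,0,0,0,0],[0,0,0,0,0,0,0],[0,0,0,0,0,0,0]]'
```

```text
time_s: 11.45
tcp_pos: [0.5207, -0.401, 0.1259]
ee_rot: [[0.139, -0.99, 0.001], [-0.99, -0.139, -0.0], [0.001, -0.001, -1.0]]
wrist_force: [-0.3, 1.0, -1.6]
gripper_width: 0.319
time_s: 12.7
tcp_pos: [0.5205, -0.4009, 0.1226]
ee_rot: [[0.139, -0.99, 0.0], [-0.99, -0.139, -0.0], [0.0, -0.0, -1.0]]
wrist_force: [0.0, 0.4, -1.0]
gripper_width: 0.326
```

```bash
python3 -m creep '[[0,0,1,0,0,0,0],[0,0,0,0,0,0,0],[0,0,0,0,0,0,0.35],[0,0,0,0,0,0,0.4],[0,0,0,0,0,0,0.5],[0,0,0,0,0,0,0.6],[0,0,0,0,0,0,0.6],[0,0,0,0,0,0,0.6],[0,0,-5,0,0,0,0.6],[0,0,-10,0,0,0,0.6]]'
python3 -m creep '[[0,0,-25,0,0,0,0.6],[0,0,-40,0,0,0,0.6],[0,0,-40,0,0,0,0.6],[0,0,-25,0,0,0,0.6],[-20,-5,-10,0,0,0,1],[-40,0,0,0,0,0,1],[-60,0,0,0,0,0,1],[-60,0,0,0,0,0,1],[-60,0,0,0,0,0,1],[-60,0,0,0,0,0,1]]'
python3 - <<'E'
from h import *
c=capture("top");cv2.imwrite("pics/t2.png",c["color"])
print(togo([.432,.073,.27]))
E
```

```text
time_s: 13.95
tcp_pos: [0.5203, -0.4008, 0.1367]
ee_rot: [[0.139, -0.99, -0.001], [-0.99, -0.139, 0.0], [-0.0, 0.001, -1.0]]
wrist_force: [0.6, -0.1, 0.3]
gripper_width: 0.599
time_s: 15.2
tcp_pos: [0.4823, -0.1006, 0.2763]
ee_rot: [[0.14, -0.99, -0.0], [-0.99, -0.14, 0.0], [-0.0, 0.0, -1.0]]
wrist_force: [0.2, 0.1, 0.7]
gripper_width: 0.996
[-174.    24.4    6.9]
```

```bash
python3 -m creep '[[-60,8,0,0,0,0,1],[-55,8,0,0,0,0,1],[-35,5,0,0,0,0,1],[-18,3,0,0,0,0,1],[-6,0,5,0,0,0,1],[0,0,0,0,0,0,1],[0,0,0,0,0,0,1],[0,0,0,0,0,0,1],[0,0,0,0,0,0,1],[0,0,0,0,0,0,1]]'
python3 - <<'E'
from h import *
t=capture("top")["color"]; t=cv2.resize(t[120:320,360:560],(420,420),interpolation=cv2.INTER_CUBIC)
c=capture("wrist"); im=c["color"].copy()
p=proj(c,[.432,.073,.155]);print(p); cv2.drawMarker(im,tuple(int(q) for q in p),(0,255,0),0,8)
q=im[120:330,170:360]
cv2.imwrite("pics/w2.png",np.hstack([cv2.resize(q,(380,420)),t]))
print(togo([.432,.073,.117]))
E
```

```text
time_s: 16.5
tcp_pos: [0.4358, 0.0656, 0.2715]
ee_rot: [[0.139, -0.99, -0.0], [-0.99, -0.139, 0.0], [-0.0, 0.0, -1.0]]
wrist_force: [-0.6, 0.1, 0.4]
gripper_width: 1.0
[273.80696553 208.28462067]
[ -7.7   2.7 154.6]
```

View pics/w2.png

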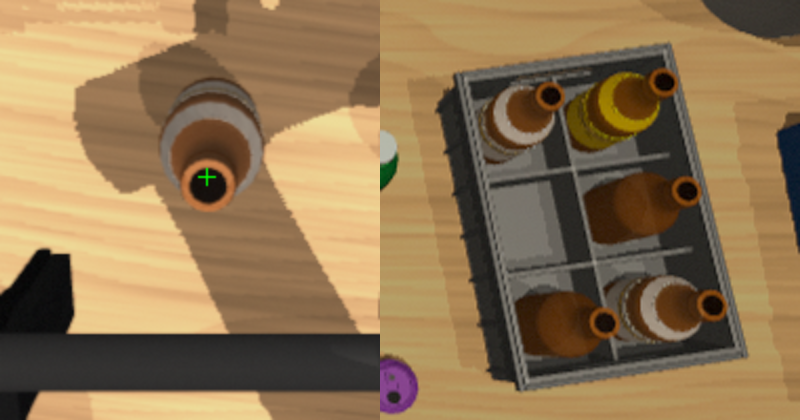

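The plain bottle stands upright in the right middle cell. The label bottle's mouth sits about 4 mm nearer than my marker, so I'm correcting and gripping.

```bash
python3 -m creep '[[-8,6,29,0,0,0,1],[0,0,35,0,0,0,1],[0,0,35,0,0,0,1],[0,0,30,0,0,0,1],[0,0,20,0,0,0,1],[0,0,6,0,0,0,1],[0,0,0,0,0,0,1],[0,0,0,0,0,0,0.2],[0,0,0,0,0,0,0.15],[0,0,0,0,0,0,0.1]]'
python3 -m creep '[[0,0,0,0,0,0,0],[0,0,0,0,0,0,0],[0,0,0,0,0,0,0],[0,0,0,0,0,0,0],[0,0,-10,0,0,0,0],[0,0,-25,0,0,0,0],[0,0,-40,0,0,0,0],[0,0,-40,0,0,0,0],[0,0,-40,0,0,0,0],[0,0,-25,0,0,0,0]]'
python3 -c "
from h import *
print(togo([.5067,-.3053,.3]))"
```

```text
time_s: 17.85
tcp_pos: [0.4289, 0.0731, 0.117]
ee_rot: [[0.139, -0.99, 0.001], [-0.99, -0.139, 0.001], [-0.0, -0.001, -1.0]]
wrist_force: [-0.3, -0.2, 0.1]
gripper_width: 0.744
time_s: 19.1
tcp_pos: [0.4288, 0.073, 0.2992]
ee_rot: [[0.139, -0.99, 0.003], [-0.99, -0.139, 0.002], [-0.001, -0.003, -1.0]]
wrist_force: [0.2, 1.0, -2.9]
gripper_width: 0.325
[385.5 -24.5  -1.2]
```

```bash
python3 -m creep '[[15,-1,0,0,0,0,0],[35,-2,0,0,0,0,0],[50,-4,0,0,0,0,0],[60,-4,0,0,0,0,0],[60,-4,0,0,0,0,0],[60,-4,0,0,0,0,0],[50,-3,0,0,0,0,0],[35,-2,0,0,0,0,0],[15,-1,0,0,0,0,0],[5,0,0,0,0,0,0]]'
python3 -m creep '[[0,0,0,0,0,0,0],[0,0,0,0,0,0,0],[0,0,0,0,0,0,0],[0,0,15,0,0,0,0],[0,0,15,0,0,0,0],[0,0,15,0,0,0,0],[0,0,15,0,0,0,0],[0,0,0,0,0,0,0],[0,0,0,0,0,0,0],[0,0,0,0,0,0,0]]'
python3 - <<'E'
from h import *
print(togo([.5067,-.3053,.122]))
c=capture("wrist"); cv2.imwrite("pics/w3.png",c["color"])
E
```

```text
time_s: 20.35
tcp_pos: [0.5062, -0.3054, 0.295]
ee_rot: [[0.138, -0.99, -0.003], [-0.99, -0.138, 0.001], [-0.002, 0.003, -1.0]]
wrist_force: [-0.0, 0.2, -1.7]
gripper_width: 0.32
time_s: 21.6
tcp_pos: [0.5074, -0.305, 0.2373]
ee_rot: [[0.139, -0.99, 0.001], [-0.99, -0.139, -0.001], [0.001, -0.001, -1.0]]
wrist_force: [0.6, 0.1, -2.0]
gripper_width: 0.32
[1.000e-01 9.000e-01 1.153e+02]
```

View pics/w3.png

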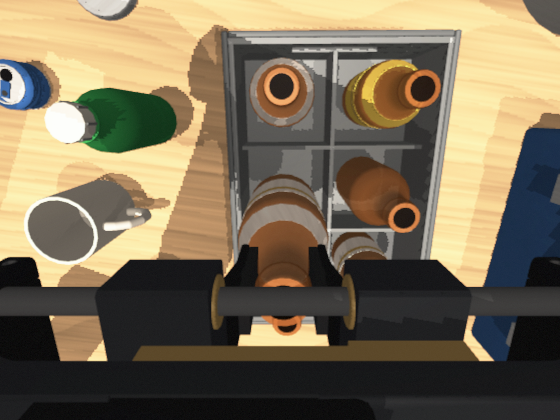

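The label bottle (base near (283,210)) is lined up with the left middle cell. Lowering it.

```bash
python3 -m creep '[[0,1,12,0,0,0,0],[0,0,20,0,0,0,0],[0,0,24,0,0,0,0],[0,0,20,0,0,0,0],[0,0,15,0,0,0,0],[0,0,10,0,0,0,0],[0,0,6,0,0,0,0],[0,0,4,0,0,0,0],[0,0,2,0,0,0,0],[0,0,1,0,0,0,0]]'
python3 -m creep '[[0,0,1,0,0,0,0],[0,0,1,0,0,0,0],[0,0,0,0,0,0,0],[0,0,0,0,0,0,0],[0,0,0,0,0,0,0],[0,0,0,0,0,0,0],[0,0,0,0,0,0,0],[0,0,0,0,0,0,0],[0,0,0,0,0,0,0],[0,0,0,0,0,0,0]]'
```

```text
time_s: 22.9
tcp_pos: [0.5062, -0.3051, 0.1228]
ee_rot: [[0.139, -0.99, 0.001], [-0.99, -0.139, -0.0], [0.0, -0.001, -1.0]]
wrist_force: [0.7, -0.3, -2.4]
gripper_width: 0.321
time_s: 24.15
tcp_pos: [0.5067, -0.3052, 0.1214]
ee_rot: [[0.14, -0.99, 0.002], [-0.99, -0.14, -0.001], [0.001, -0.002, -1.0]]
wrist_force: [0.9, 0.7, 5.3]
gripper_width: 0.323
```

```bash
python3 -m creep '[[0,0,0,0,0,0,0.35],[0,0,0,0,0,0,0.4],[0,0,0,0,0,0,0.5],[0,0,0,0,0,0,0.6],[0,0,0,0,0,0,0.6],[0,0,-5,0,0,0,0.6],[0,0,-15,0,0,0,0.6],[0,0,-40,0,0,0,0.6],[0,0,-45,0,0,0,0.6],[0,0,-35,0,0,0,0.6]]'
python3 -m creep '[[-20,0,-10,0,0,0,1],[-40,-5,0,0,0,0,1],[-60,-10,0,0,0,0,1],[-60,-10,0,0,0,0,1],[-60,-10,0,0,0,0,1],[-50,-5,0,0,0,0,1],[-20,0,0,0,0,10.5,1],[0,0,0,0,0,10.5,1],[0,0,0,0,0,10.5,1],[0,0,0,0,0,10.5,1]]'
python3 -m creep '[[0,0,0,0,0,10.5,1],[0,0,0,0,0,10.5,1],[0,0,0,0,0,10.5,1],[0,0,0,0,0,10.5,1],[0,0,0,0,0,10.5,1],[0,0,0,0,0,0,1],[0,0,0,0,0,0,1],[0,0,0,0,0,0,1],[0,0,0,0,0,0,1],[0,0,0,0,0,0,1]]'
python3 - <<'E'
from h import *
print(togo([.573,.005,.02]))
t=capture("top")["color"]; t=cv2.resize(t[120:320,360:560],(300,300),interpolation=cv2.INTER_CUBIC)
c=capture("wrist"); im=c["color"].copy()
for X in [[.573,.005,.04],[.693,.073,.04]]:
    p=proj(c,X);print(p); cv2.drawMarker(im,tuple(int(q) for q in p),(0,255,0),0,8)
for k in ["blue_can","red_can"]:
    for d in find_in("wrist",k): print(k,np.round(d["xy"],1),round(d["p"],2),ray(c,d["xy"],.03).round(3))
cv2.imwrite("pics/w4.png",np.hstack([cv2.resize(im,(500,375))[:300],t]))
E
```

```text
time_s: 25.4
tcp_pos: [0.5064, -0.3052, 0.2642]
ee_rot: [[0.139, -0.99, 0.004], [-0.99, -0.139, -0.002], [0.002, -0.003, -1.0]]
wrist_force: [-0.4, -1.3, -0.1]
gripper_width: 0.6
time_s: 26.65
tcp_pos: [0.5012, 0.0083, 0.2701]
ee_rot: [[-0.563, -0.826, -0.002], [-0.826, 0.563, 0.0], [0.001, 0.001, -1.0]]
wrist_force: [-0.6, -0.8, -0.3]
gripper_width: 1.001
time_s: 27.9
tcp_pos: [0.5024, 0.0076, 0.2705]
ee_rot: [[-0.998, -0.061, -0.0], [-0.061, 0.998, 0.0], [0.0, 0.0, -1.0]]
wrist_force: [-0.8, 0.3, 0.4]
gripper_width: 0.998
[-70.3  -6.9 250.5]
[227.26522153 175.65723994]
[135.25420024 221.22566033]
blue_can [224.2 167.8] 0.71 [ 0.579 -0.003  0.03 ]
blue_can [421.2  31.8] 0.69 [ 0.356 -0.172  0.03 ]
blue_can [148.  283.5] 0.61 [0.686 0.17  0.03 ]
red_can [136.2 216.6] 0.97 [0.696 0.07  0.03 ]
```

View pics/w4.png

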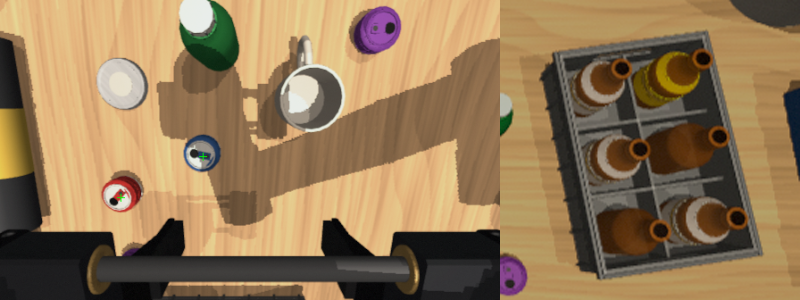

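Both bottles stand upright in the middle cells. The blue can's lid is at about (201,153) in the displayed crop and the red's at (121,195), both under the markers. Going for the blue can.

```bash
python3 -m creep '[[-20,-3,20,0,0,0,1],[-30,-3,40,0,0,0,1],[-21,-3,45,0,0,0,1],[0,0,45,0,0,0,1],[0,0,40,0,0,0,1],[0,0,30,0,0,0,1],[0,0,20,0,0,0,1],[0,0,10,0,0,0,1],[0,0,4,0,0,0,1],[0,0,0,0,0,0,1]]'
python3 -m creep '[[0,0,0,0,0,0,0.7],[0,0,0,0,0,0,0.5],[0,0,0,0,0,0,0.3],[0,0,0,0,0,0,0.3],[0,0,0,0,0,0,0.3],[0,0,0,0,0,0,0.3],[0,0,0,0,0,0,0.3],[0,0,0,0,0,0,0.3],[0,0,0,0,0,0,0.3],[0,0,0,0,0,0,0.3]]'
```

```text
time_s: 29.35
tcp_pos: [0.5743, 0.003, 0.017]
ee_rot: [[-0.998, -0.061, 0.001], [-0.061, 0.998, 0.0], [-0.001, 0.0, -1.0]]
wrist_force: [0.5, 0.0, 0.3]
gripper_width: 1.001
time_s: 30.6
tcp_pos: [0.574, 0.003, 0.0167]
ee_rot: [[-0.998, -0.061, 0.0], [-0.061, 0.998, 0.0], [-0.0, 0.0, -1.0]]
wrist_force: [-0.1, 0.2, 2.1]
gripper_width: 0.602
```

```bash
python3 -m creep '[[0,0,-15,0,0,0,0.3],[0,0,-40,0,0,0,0.3],[0,0,-50,0,0,0,0.3],[0,20,-40,0,0,0,0.3],[0,40,-10,0,0,0,0.3],[0,60,0,0,0,0,0.3],[0,60,0,0,0,0,0.3],[2,60,0,0,0,0,0.3],[2,60,0,0,0,0,0.3],[0,50,0,0,0,0,0.3]]'
python3 -m creep '[[0,35,0,0,0,0,0.3],[0,16,0,0,0,0,0.3],[0,0,0,0,0,0,0.3],[0,0,0,0,0,0,0.3],[0,0,0,0,0,0,0.3],[0,0,0,0,0,0,0.3],[0,0,0,0,0,0,0.3],[0,0,0,0,0,0,0.3],[0,0,0,0,0,0,0.3],[0,0,0,0,0,0,0.3]]'
python3 - <<'E'
from h import *
print(togo([.546,.403,.022]))
cv2.imwrite("pics/s5.png",np.hstack([cv2.resize(capture("wrist")["color"],(400,300)),cv2.resize(capture("scene")["color"][130:340,280:560],(400,300))]))
E
```

```text
time_s: 31.85
tcp_pos: [0.5478, 0.3542, 0.1724]
ee_rot: [[-0.998, -0.062, 0.0], [-0.062, 0.998, 0.0], [-0.0, 0.0, -1.0]]
wrist_force: [0.2, -1.2, -0.1]
gripper_width: 0.602
time_s: 33.1
tcp_pos: [0.5454, 0.403, 0.1715]
ee_rot: [[-0.998, -0.061, -0.0], [-0.061, 0.998, -0.0], [0.0, -0.0, -1.0]]
wrist_force: [0.0, 0.6, -1.2]
gripper_width: 0.601
[ -0.7  -0.  149.5]
```

View pics/s5.png

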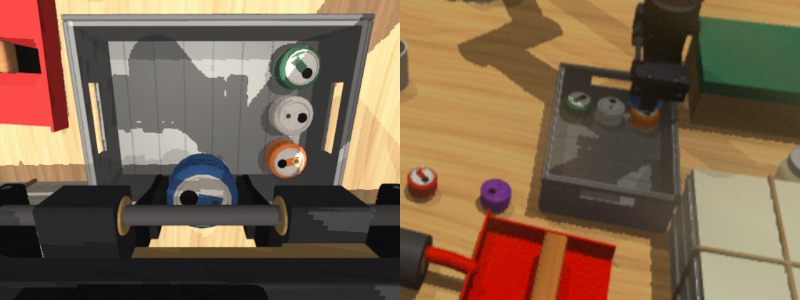

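The can is held level over the free floor, clear of the green, silver and orange cans. Lowering it.

```bash
python3 -m creep '[[0,0,15,0,0,0,0.3],[0,0,30,0,0,0,0.3],[0,0,35,0,0,0,0.3],[0,0,30,0,0,0,0.3],[0,0,18,0,0,0,0.3],[0,0,10,0,0,0,0.3],[0,0,6,0,0,0,0.3],[0,0,3,0,0,0,0.3],[0,0,2,0,0,0,0.3],[0,0,1,0,0,0,0.3]]'
python3 -m creep '[[0,0,0,0,0,0,0.3],[0,0,0,0,0,0,0.3],[0,0,0,0,0,0,0.65],[0,0,0,0,0,0,0.75],[0,0,0,0,0,0,0.85],[0,0,0,0,0,0,0.85],[0,0,-10,0,0,0,0.85],[0,0,-30,0,0,0,0.9],[0,0,-50,0,0,0,1],[0,0,-60,0,0,0,1]]'
python3 -c "
from h import *
print(togo([.694,.072,.2]))"
```

```text
time_s: 34.45
tcp_pos: [0.5456, 0.4032, 0.0221]
ee_rot: [[-0.998, -0.061, 0.001], [-0.061, 0.998, 0.001], [-0.001, 0.001, -1.0]]
wrist_force: [0.1, -0.2, 0.2]
gripper_width: 0.606
time_s: 35.7
tcp_pos: [0.5449, 0.4024, 0.1728]
ee_rot: [[-0.998, -0.061, -0.001], [-0.061, 0.998, -0.001], [0.001, -0.001, -1.0]]
wrist_force: [0.7, 1.2, -0.0]
gripper_width: 0.98
[-128.6 -339.   -26.9]
```

```bash
python3 -m creep '[[0,-30,-10,0,0,0,1],[-10,-50,0,0,0,0,1],[-20,-58,0,0,0,0,1],[-20,-58,0,0,0,0,1],[-25,-55,0,0,0,0,1],[-25,-45,0,0,0,0,1],[-20,-28,0,0,0,0,1],[-8,-15,0,0,0,0,1],[0,0,0,0,0,0,1],[0,0,0,0,0,0,1]]'
python3 - <<'E'
from h import *
c=capture("wrist"); im=c["color"].copy()
p=proj(c,[.694,.072,.04]);print(p); cv2.drawMarker(im,tuple(int(q) for q in p),(0,255,0),0,8)
for d in find_in("wrist","red_can"): print(np.round(d["xy"],1),round(d["p"],2),ray(c,d["xy"],.03).round(3))
w=capture("top")["color"]; w=cv2.resize(w[130:300,30:170],(330,400),interpolation=cv2.INTER_CUBIC)
cv2.imwrite("pics/w6.png",np.hstack([im[:400,90:510],w]))
print(togo([.694,.072,.017]))
E
```

```text
time_s: 36.95
tcp_pos: [0.6931, 0.0734, 0.1816]
ee_rot: [[-0.998, -0.062, -0.0], [-0.062, 0.998, 0.0], [0.0, 0.0, -1.0]]
wrist_force: [0.1, 0.3, -0.2]
gripper_width: 1.0
[282.27901575 197.55859963]
[275.7 193.4] 0.61 [0.701 0.071 0.03 ]
[ -0.6  -1.8 164.8]
```

View pics/w6.png

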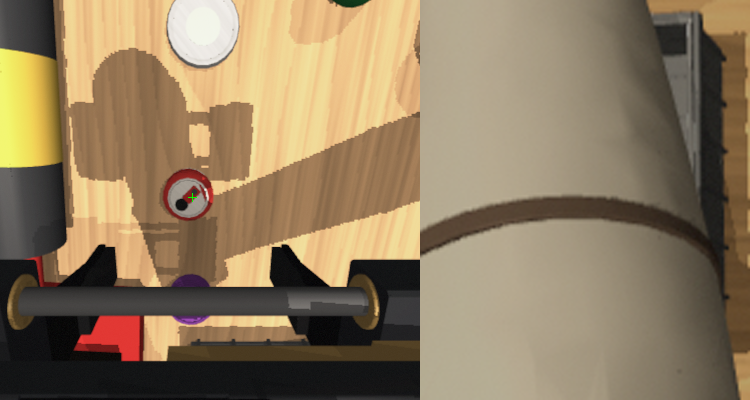

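The blue can's spot is hidden behind the arm. The red lid's centre is about 4 mm left of and 4 mm above my marker, so I'm correcting. The roller stays clear of the gripper's body.

```bash
python3 -m creep '[[-4,-5,20,0,0,0,1],[0,0,35,0,0,0,1],[0,0,35,0,0,0,1],[0,0,30,0,0,0,1],[0,0,20,0,0,0,1],[0,0,13,0,0,0,1],[0,0,7,0,0,0,1],[0,0,3,0,0,0,1],[0,0,0,0,0,0,1],[0,0,0,0,0,0,0.7]]'
python3 -m creep '[[0,0,0,0,0,0,0.5],[0,0,0,0,0,0,0.3],[0,0,0,0,0,0,0.3],[0,0,0,0,0,0,0.3],[0,0,0,0,0,0,0.3],[0,0,0,0,0,0,0.3],[0,0,0,0,0,0,0.3],[0,0,-15,0,0,0,0.3],[0,0,-30,0,0,0,0.3],[0,0,-40,0,0,0,0.3]]'
python3 -c "
from h import *
print(togo([.551,.322,.18]))"
```

```text
time_s: 38.35
tcp_pos: [0.6986, 0.0677, 0.0194]
ee_rot: [[-0.998, -0.061, 0.001], [-0.061, 0.998, 0.0], [-0.002, 0.0, -1.0]]
wrist_force: [-0.5, -0.3, 0.8]
gripper_width: 0.951
time_s: 39.6
tcp_pos: [0.6977, 0.0675, 0.1043]
ee_rot: [[-0.998, -0.061, -0.002], [-0.061, 0.998, -0.001], [0.002, -0.0, -1.0]]
wrist_force: [-0.0, -0.1, 0.5]
gripper_width: 0.603
[131.  263.  -75.6]
```

```bash
python3 -m creep '[[0,0,-40,0,0,0,0.3],[10,15,-30,0,0,0,0.3],[20,35,-5,0,0,0,0.3],[28,52,0,0,0,0,0.3],[28,55,0,0,0,0,0.3],[22,50,0,0,0,0,0.3],[15,35,0,0,0,0,0.3],[6,15,0,0,0,0,0.3],[2,6,0,0,0,0,0.3],[0,0,0,0,0,0,0.3]]'
python3 - <<'E'
from h import *
print(togo([.551,.322,.024]))
c=capture("wrist")
cv2.imwrite("pics/w7.png",c["color"])
E
```

```text
time_s: 40.85
tcp_pos: [0.5517, 0.3216, 0.1787]
ee_rot: [[-0.998, -0.06, 0.0], [-0.06, 0.998, -0.0], [-0.0, -0.0, -1.0]]
wrist_force: [0.7, 0.0, -0.4]
gripper_width: 0.602
[  0.7   0.4 154.7]
```

View pics/w7.png

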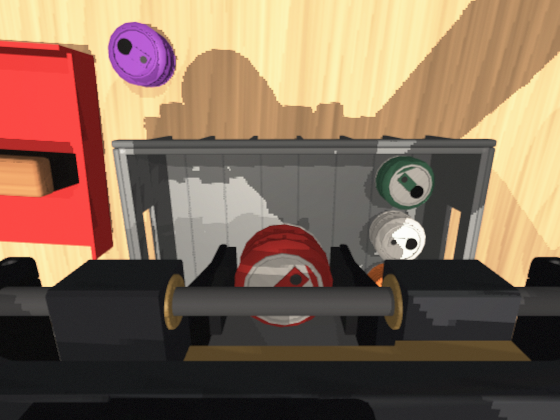

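Red is held level over free floor, with the green and silver cans at (405,180) and (398,238) well away. Lowering it.

```bash
python3 -m creep '[[0,0,15,0,0,0,0.3],[0,0,32,0,0,0,0.3],[0,0,36,0,0,0,0.3],[0,0,30,0,0,0,0.3],[0,0,18,0,0,0,0.3],[0,0,11,0,0,0,0.3],[0,0,6,0,0,0,0.3],[0,0,4,0,0,0,0.3],[0,0,2,0,0,0,0.3],[0,0,1,0,0,0,0.3]]'
python3 -m creep '[[0,0,0,0,0,0,0.3],[0,0,0,0,0,0,0.3],[0,0,0,0,0,0,0.65],[0,0,0,0,0,0,0.75],[0,0,0,0,0,0,0.85],[0,0,0,0,0,0,0.85],[0,0,-10,0,0,0,0.85],[0,0,-30,0,0,0,0.9],[0,0,-50,0,0,0,1],[0,0,-60,0,0,0,1]]'
python3 -m creep '[[0,0,-30,0,0,0,1],[0,-40,-20,0,0,0,1],[0,-60,0,0,0,0,1],[0,-60,0,0,0,0,1],[30,-50,0,0,0,0,1],[40,-30,0,0,0,0,1],[40,-20,0,0,0,0,1],[30,0,0,0,0,0,1],[0,0,0,0,0,0,1],[0,0,0,0,0,0,1]]'
python3 - <<'E'
from h import *
cv2.imwrite("pics/t8.png",capture("top")["color"]); cv2.imwrite("pics/s8.png",capture("scene")["color"])
E
```

```text
time_s: 42.15
tcp_pos: [0.5515, 0.3224, 0.024]
ee_rot: [[-0.998, -0.061, 0.001], [-0.061, 0.998, 0.001], [-0.001, 0.001, -1.0]]
wrist_force: [-0.2, 0.2, -0.6]
gripper_width: 0.603
time_s: 43.4
tcp_pos: [0.5509, 0.3217, 0.1749]
ee_rot: [[-0.998, -0.061, -0.001], [-0.061, 0.998, -0.001], [0.001, -0.001, -1.0]]
wrist_force: [1.8, 1.1, 0.9]
gripper_width: 0.983
time_s: 44.65
tcp_pos: [0.4282, 0.0544, 0.2244]
ee_rot: [[-0.998, -0.061, 0.002], [-0.061, 0.998, 0.001], [-0.002, 0.001, -1.0]]
wrist_force: [0.4, -0.1, 0.4]
gripper_width: 0.995
```

View pics/t8.png

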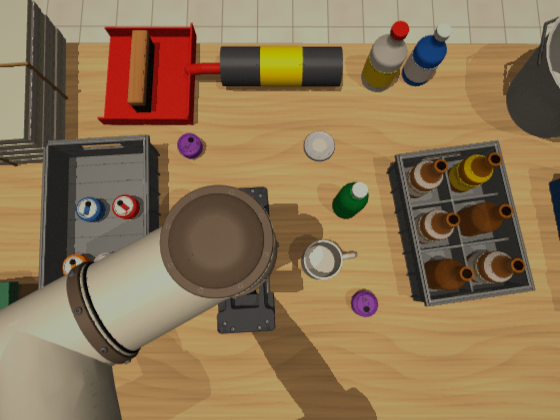

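View pics/s8.png

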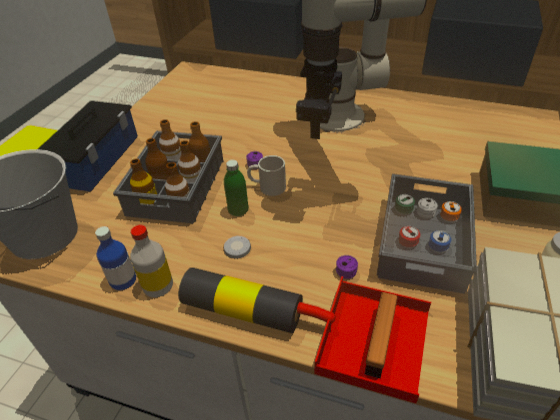

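All six bottles are in the crate. Red (409,234) and blue (441,240) lie flat on the free floor with lids up, apart from the other cans. The mug, lid and green bottle are where they were. Handing in.

```bash
python3 -c "
from h import *
print(finish_job())"
```

```text
the job is handed in; nothing more can be done
None
```

The job is done and handed in after about 45 s of robot time, well under the 102 s limit.

- **Bottles:** Both brown bottles stand upright, one in each of the two middle compartments of the bottle crate. The labelled bottle was pressed down until it touched (about +5 N). For the plain one I saw only partial unloading, then lowered it 1 mm more before letting go.
- **Cans:** After the bottles, the blue can and then the red one were laid lid-up on the free floor of the can crate. They are apart from each other and from the green, silver and orange cans. The contact readings there were within sensor noise, so I let go by height and any drop was a millimetre at most.
- **Last pictures:** The final top and scene views show both bottles and both cans in place. The mug, jar lid, green bottle and the two purple cans have not visibly moved. The gripper was open and touching nothing. The arm hid part of the can crate in the top view, but the scene view shows all five cans standing.
- **One slip:** Early on I turned the wrist the wrong way and corrected it in free air.

No check failed. The position estimates from different views disagreed by up to about 9 mm, and I corrected from the wrist camera before each grasp.

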